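# Refit the vacuum filter and hold its cover down on the seal

### The job

Refit the filters of the clamping table's vacuum filter box: stand the two loose elements from the bench upright in it, one over each free outlet hole so that all three make a straight row, and turn the quarter-turn stud on the box's flange until its oblong head lines up with the slot in the cover. Then swing the cover shut over the stud, press it fully home against its seal, and finish while still holding it pressed down there, so that I can start the pump and lock it; do not let go. Leave the edge trimmer, the tape roll and the adhesive tin where they are.

Things in the scene. Friction and masses are not known exactly. Their poses are not given: they have to be found in the camera images.
- filter_box: Grey steel vacuum filter box, open on top, fixed to the bench. Origin on the bench; x along the row of outlets, y towards the cover's hinge; yaw within 0.25 rad of the world's. Walls 4 mm, 240 mm long in x, rim 85 mm up. Bay inside: x -114 to 114, y -47 to 84, floor 12 mm up. A 6 mm flange level with the rim runs out to y -94. Hose tail and gauge to x 158, below the rim.
- outlet0 (a point): Centre of the -x outlet, a dark 36 mm hole in the bay's floor, free at the start; at x -64, y 18.5, z 12 mm in the box frame. An element must stand over it.
- outlet1 (a point): Centre of the middle outlet, free at the start; at x 0, y 18.5, z 12 mm in the box frame.
- outlet2 (a point): Centre of the +x outlet, at x 64, y 18.5, z 12 mm in the box frame; filter_c already stands on it. Elements standing on neighbouring outlets are 10 mm apart.
- filter_a: Clean filter element: upright cylinder 54 mm in diameter and 60 mm tall, cream pleated paper between black end caps, 60 to 130 g. Origin at the centre of its underside, z up. Starts loose on the bench.
- filter_b: Clean filter element: upright cylinder 54 mm in diameter and 60 mm tall, cream pleated paper between black end caps, 60 to 130 g. Origin at the centre of its underside, z up. Starts loose on the bench.
- filter_c: Clean filter element: upright cylinder 54 mm in diameter and 60 mm tall, cream pleated paper between black end caps, 60 to 130 g. Origin at the centre of its underside, z up. Already stands in the box over outlet2; it stays there.
- stud (a joint): Angle (rad) of the quarter-turn stud about its upright axis, growing clockwise seen from above. 0: head's long side along the box's y, across the slot; 1.571: along the box's x, in line with the slot. Starts at 0.1 to 0.75, stops at -0.2 and 1.95, none at 1.571; stiff (0.06 N m), stays where left. The cover drops over it only within about 0.24 rad of 1.571.
- stud_head (a point): Centre of the stud's steel head, a bar 34 mm long, 10 mm wide and 18 mm tall, on the stud's axis, at x 0, y -68, z 106 mm in the box frame. The head's underside is 12 mm above the flange, on a post of 9 mm diameter; its sides are free for the fingers.
- cover (a joint): Angle (rad) of the cover: 0 shut and fully home, 1.571 upright, more leaning outwards (box +y). Starts open at 1.60 to 1.80, stop at 1.90. A stiff hinge (0.35 N m) keeps it where it is left. The last 0.03 rad squeeze a springy seal: pressed near the slot it goes home at about 11 N; let go, it springs up by about 0.025. Home reads below 0.008 (with noise).
- cover_hinge (a point): Middle of the cover's hinge line, which runs along the box's x, at y 90, z 89 mm in the box frame.
- cover_slot (a point): Centre of the slot in the cover, on its outer face (upper when shut). Cover: 5 mm aluminium plate, 236 mm along the hinge, reaching 4 to 182 mm from the hinge line, inner face level with that line, 0.35 kg. Slot: 40 mm along the hinge by 18 mm, centred 158 mm from the hinge line; when shut the head stands 21 mm proud through it.
- trimmer: Bystander: air edge trimmer lying on the bench, aluminium barrel and guide with dark knobs, 215 mm long along its x, 52 mm wide, 72 mm tall; origin on the bench under its middle.
- tape_roll: Bystander: roll of pale green masking tape lying flat, 100 mm in diameter, 24 mm tall; origin at the centre of its underside.
- adhesive_tin: Bystander: steel tin of contact adhesive, 84 mm in diameter, 105 mm tall; origin at the centre of its underside.

How it is judged (in metres and radians):
On the way:
1. with the cover still open, the three elements stand over the three outlets and the stud's head is in line with the slot (((horizontal distance between filter_a and outlet0 below 0.009 m and z of filter_a in the frame of filter_box below 0.016 m) or (horizontal distance between filter_b and outlet0 below 0.009 m and z of filter_b in the frame of filter_box below 0.016 m) or (horizontal distance between filter_c and outlet0 below 0.009 m and z of filter_c in the frame of filter_box below 0.016 m)) and ((horizontal distance between filter_a and outlet1 below 0.009 m and z of filter_a in the frame of filter_box below 0.016 m) or (horizontal distance between filter_b and outlet1 below 0.009 m and z of filter_b in the frame of filter_box below 0.016 m) or (horizontal distance between filter_c and outlet1 below 0.009 m and z of filter_c in the frame of filter_box below 0.016 m)) and ((horizontal distance between filter_a and outlet2 below 0.009 m and z of filter_a in the frame of filter_box below 0.016 m) or (horizontal distance between filter_b and outlet2 below 0.009 m and z of filter_b in the frame of filter_box below 0.016 m) or (horizontal distance between filter_c and outlet2 below 0.009 m and z of filter_c in the frame of filter_box below 0.016 m)) and angle between each of filter_a, filter_b, filter_c's own z axis and vertical below 0.1 rad and value of joint stud between 1.321 and 1.821 rad and value of joint cover above 0.3 rad), for 0.1 s.
At the end, for the whole second after the job is handed in: Through the last second the robot presses on the cover with more than 5 N and holds it fully home (cover joint below 0.008 rad), over a stud head within 0.25 rad of the slot's line, with the three elements upright (within 0.1 rad) on the bay's floor, one over each outlet within 9 mm of its centre (((horizontal distance between filter_a and outlet0 below 0.009 m and z of filter_a in the frame of filter_box below 0.016 m) or (horizontal distance between filter_b and outlet0 below 0.009 m and z of filter_b in the frame of filter_box below 0.016 m) or (horizontal distance between filter_c and outlet0 below 0.009 m and z of filter_c in the frame of filter_box below 0.016 m)) and ((horizontal distance between filter_a and outlet1 below 0.009 m and z of filter_a in the frame of filter_box below 0.016 m) or (horizontal distance between filter_b and outlet1 below 0.009 m and z of filter_b in the frame of filter_box below 0.016 m) or (horizontal distance between filter_c and outlet1 below 0.009 m and z of filter_c in the frame of filter_box below 0.016 m)) and ((horizontal distance between filter_a and outlet2 below 0.009 m and z of filter_a in the frame of filter_box below 0.016 m) or (horizontal distance between filter_b and outlet2 below 0.009 m and z of filter_b in the frame of filter_box below 0.016 m) or (horizontal distance between filter_c and outlet2 below 0.009 m and z of filter_c in the frame of filter_box below 0.016 m)) and angle between each of filter_a, filter_b, filter_c's own z axis and vertical below 0.1 rad and value of joint stud between 1.321 and 1.821 rad and value of joint cover below 0.008 rad and contact force between any of the fingers, the arm and cover above 5 N); the arm keeps its last pose, push and grip.
It fails at once if the trimmer is moved by more than 20 mm (distance of trimmer from where it was at the start of the episode above 0.02 m).
It fails at once if the tape roll is moved by more than 20 mm (distance of tape_roll from where it was at the start of the episode above 0.02 m).
It fails at once if the adhesive tin is moved by more than 20 mm (distance of adhesive_tin from where it was at the start of the episode above 0.02 m).
It also fails if it takes over 72 s, if anything falls off the work surface, if the arm or the gripper's body presses on something with over 40 N, if the wrist force passes 120 N, or if a joint passes its speed limit or range.

### The arm

A 6-joint arm with a two-finger parallel gripper is mounted at the origin on the work surface. World frame = base frame: x ahead of the robot, y to its left, z up, the work surface at z = 0. Lengths are in mm, angles in rad, forces in N, time in s.
With the tool pointing down it reaches from about 300 to 875 mm from the base axis. Payload 6.4 kg.
Tool frame: the origin (TCP) lies at the very end of the fingers, on their centre line; the grasp point (between the pads) lies 19 mm behind it; z points along the fingers, y is the line along which they close (so a half turn about z gives the same grasp; the last joint's range is limited). The gripper opens to 85 mm and grips with 20 to 120 N. Pads are 22 mm wide; open, the fingers measure 114 mm over their backs; the gripper's body (76 mm by 85 mm) begins 54 mm behind the grasp point. The pads swing forward as they close: fully open they stand 13 mm farther back than shut.
Start: joints at [1.011, 0.181, 1.607, -0, 1.354, -0.206], TCP at [199.207, 539.405, 231.288] pointing down, gripper open.
Joint ranges: [-2.99, 2.99], [-0.89, 2.07], [0.3, 2.58], [-1.14, 4.28], [0, 2.63], [-3.12, 3.12]. Speed limits (rad/s): [2.57, 2.57, 3.01, 3.14, 3.14, 3.14].

### API

Orientations are given as a rotation vector (axis times angle).
In Python, from workcell import ctrl, vision gives the robot as it stands.
- The arm moves only by the tool step_arm, never from a script. Its argument "moves" is a list of rows, each a list of 5 numbers: the finger opening in mm, from 0 to 85.4, then the shift along the tool's x, y, z in mm, then the turn about the tool's z in rad. In form: [[grip, dx, dy, dz, yaw], ...]. A call has 1 to 5 rows; each row shifts and turns the commanded pose from where the row before left it, along the tool's axes as they then stand; what a row does not reach is not made up. A row lasts 1/8 s, in which the tool goes at most 62.5 mm and 10.7 degrees, less where a joint would pass 70% of its speed; a pose out of reach is approached as far as the arm can. A call is refused whole if a number of a shift passes 62.5 or a number of a turn 0.188, either way. A call with a gripper value outside its range is refused whole. The fingers move at their own pace and stop on an object; "newtons" is the grip in N (left out, the last holds). Time passes only in rows, so rows that do not move let the fingers close. It gives the time, the measured TCP pose, the force, the opening and the grip force at its end, in the units of the state.
- ctrl.get_obs(): the state, without advancing time (a new reading comes with each control period).
- vision.capture(name): name is "side" or "top"; returns a dict with "color" (480x640x3 uint8, blue, green, red), "fovy" (degrees; the focal length in pixels is half the picture's height over the tangent of half this angle, whatever the lens; pixels are square), "cx", "cy" (the principal point, pixels), "k1" (the pictures are not rectified: a ray, as slopes to the right and down, at radius r is drawn at 1 + k1 r^2 times it, then the intrinsics apply), "origin" and "orientation" of the camera in the world. Camera axes: x right, y down, z forward; pixel columns grow to the right and rows downward; lengths in mm; the calibration is good to about 2 mm. A picture is of the moment at which its call begins. There is no depth.
- ctrl.hand_in(): hands the job in; it is judged then, once.
The state is a dict: "time_s": time; "q": joint angles; "qd": joint speeds; "effort": joint torques, N m; "ee_pos": TCP position; "ee_rot": TCP orientation; "force": force on the tool from outside, world axes, zero at the start; "wrist_torque": the same for the moment, N m; "grip_width": finger opening in mm; "grasp_force": force on a finger pad.
Only numpy, scipy, OpenCV 4.12 (cv2) and the standard library are available. Lean on these libraries where they do the work, as an engineer would, in place of code of your own. Each camera call takes 0.05 s, during which the arm holds its last target. There are 200 camera calls.

## Working session

There is one attempt and no reset: what is moved stays moved. The work goes in short steps, Python scripts to look and compute and a tool call to move; the robot and the scene stay as the last step left them, time stands still between calls to the robot, and variables do not carry over. Pictures are saved under pics/ and viewed, at most 10 in all, crops included, and the job is handed in when it is done.

Besides the shell and the picture viewer there is one more tool, called after "Emit:" as a command line: name --pt "numbers of a row" for each row, then --argument value for the rest. step_arm: Moves the arm, as the interface text tells. Its arguments: {"type":"object","properties":{"moves":{"type":"array","items":{"type":"array","items":{"type":"number"}}},"newtons":{"type":"number"}},"required":["moves"]}

```bash
mkdir -p pics; cat > h.py <<'E'
import numpy as np, cv2
from scipy.spatial.transform import Rotation as R
from workcell import ctrl, vision
def rot(o):
    o=np.array(o,float)
    return o if o.shape==(3,3) else (R.from_rotvec(o) if o.size==3 else R.from_quat(o)).as_matrix()
def snap(n,f=None):
    c=vision.capture(n)
    if f: cv2.imwrite('pics/'+f,c['color'])
    return c
def ray(c,u,v):
    f=240/np.tan(np.radians(c['fovy'])/2)
    d=np.array([(u-c['cx'])/f,(v-c['cy'])/f]); s=d.copy()
    for _ in range(30): s=d/(1+c['k1']*(s@s))
    return np.array(c['origin'],float),rot(c['orientation'])@np.array([s[0],s[1],1])
def onz(c,u,v,z):
    o,d=ray(c,u,v); return o+d*(z-o[2])/d[2]
def pix(c,p):
    f=240/np.tan(np.radians(c['fovy'])/2)
    q=rot(c['orientation']).T@(np.array(p,float)-c['origin']); s=q[:2]/q[2]; s=s*(1+c['k1']*(s@s))
    return s*f+[c['cx'],c['cy']]
E
python3 - <<'E'
from h import *
for n in('top','side'):
    c=snap(n,n+'0.png'); print({k:c[k] for k in c if k!='color'})
print(ctrl.get_obs())
E
```

```text
{'fovy': 42.81795079529764, 'cx': 319.8015047576653, 'cy': 239.24119075008375, 'k1': -0.1542215576737197, 'origin': array([ 463.08905086,  -57.21155588, 1487.54848004]), 'orientation': array([-2.17707918,  2.13587504, -0.09836405])}
{'fovy': 55.4232801032518, 'cx': 316.2302911108871, 'cy': 234.92081819918138, 'k1': -0.09930567174030601, 'origin': array([ 38.18231295,  78.52617925, 891.44098644]), 'orientation': array([-1.66232414,  2.0683519 , -0.68242251])}
{'time_s': 0.1, 'q': array([ 1.01068350e+00,  1.81463091e-01,  1.60786518e+00, -1.10003800e-05,
        1.35383114e+00, -2.06298194e-01]), 'qd': array([ 0.00034098, -0.00118041, -0.00123603, -0.00154473, -0.00021171,
        0.00062908]), 'effort': array([-1.31588799e-04, -4.45872259e+01, -3.52237737e+01, -3.49283673e-04,
        4.13151647e-03,  8.26219946e-06]), 'ee_pos': array([198.94795612, 538.96882603, 230.49701096]), 'ee_rot': array([-5.52771182e-01, -3.09199376e+00,  2.28844616e-03]), 'force': array([-0.47142343,  0.73169472, -0.31507867]), 'wrist_torque': array([ 0.03369768, -0.02070102,  0.02241341]), 'grasp_force': 0.0, 'grip_width': 85.12549919173682}
```

View pics/top0.png

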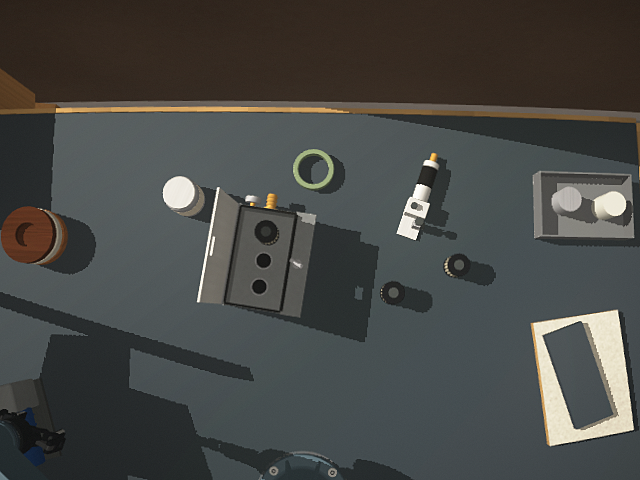

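View pics/side0.png

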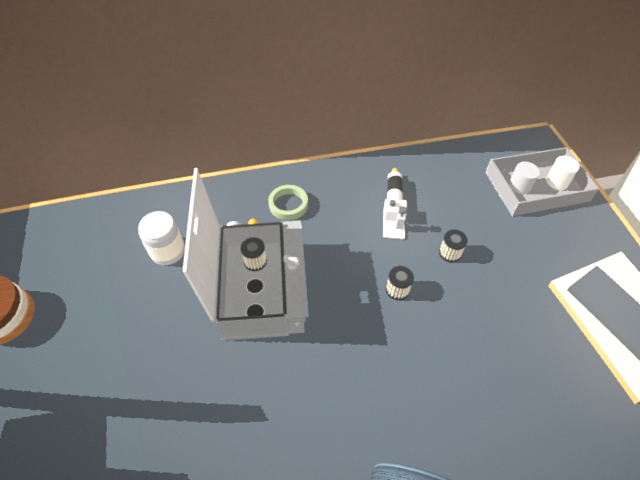

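Top: box centred around (265,262), filter_c at (266,232), free outlets at (263,260) and (259,287), stud near (296,264). Loose elements are at (392,293) and (457,265). The tin is at (183,195), tape at (313,170) and trimmer at (417,195). World +x is up in the picture and +y is left.

```bash
python3 - <<'E'
from h import *
t=snap('top'); s=snap('side')
for n,u,v in(('o1',263,260.5),('o0',259.5,287)): print(n,onz(t,u,v,12).round(1))
for n,u,v in(('o1',255,286),('o0',255,311)): print(n,'side',onz(s,u,v,12).round(1))
print('c',onz(t,266,232,72).round(1),onz(s,253,247,72).round(1))
for a,b in(((392,293),(401,277)),((457,265),(455,240))): print('f',onz(t,*a,60).round(1),onz(s,*b,60).round(1))
a=cv2.resize(t['color'][210:310,190:350],(800,500),interpolation=cv2.INTER_CUBIC)
cv2.imwrite('pics/a.png',a)
b=np.hstack([cv2.resize(t['color'][230:320,360:490],(400,277),interpolation=cv2.INTER_CUBIC),cv2.resize(s['color'][220:310,370:500],(400,277),interpolation=cv2.INTER_CUBIC)])
b=np.vstack([b,np.hstack([cv2.resize(s['color'][210:340,180:320],(330,306),interpolation=cv2.INTER_CUBIC),cv2.resize(s['color'][240:290,270:320],(306,306),interpolation=cv2.INTER_CUBIC),np.zeros((306,164,3),np.uint8)])])
cv2.imwrite('pics/b.png',b)
E
```

```text
o1 [570.5 107.9  12. ]
o0 [506.2 114.6  12. ]
o1 side [571.6 105.8  12. ]
o0 side [510.  114.4  12. ]
c [633.   96.2  72. ] [634.6  94.8  72. ]
f [ 496.8 -200.2   60. ] [ 497.  -202.5   60. ]
f [ 564.6 -352.7   60. ] [ 563.1 -354.3   60. ]
```

View pics/a.png

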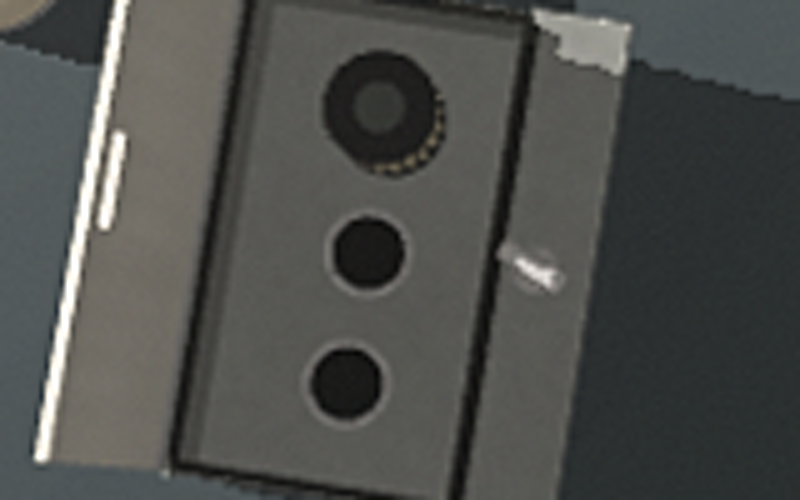

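View pics/b.png

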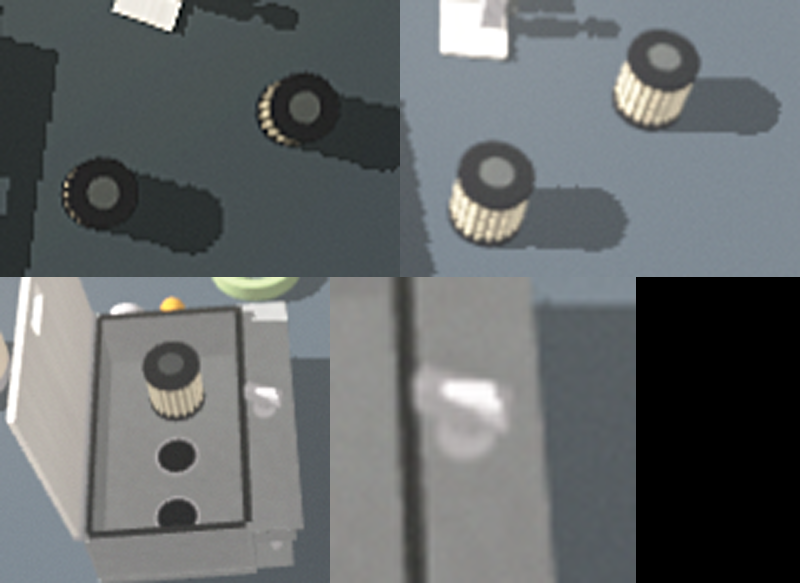

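```bash
python3 - <<'E'
from h import *
t=snap('top'); s=snap('side')
A=lambda x,y,z: onz(t,190+(x+.5)/5-.5,210+(y+.5)/5-.5,z)
o1=A(369,254,12);o0=A(346,383,12);c=A(380,107,72)
print('o',o0.round(1),o1.round(1),c.round(1))
d=c-o0; print('yaw',np.arctan2(d[1],d[0]),np.hypot(*d[:2]))
# flange outer edge z=85
e1=A(630,25,85);e0=A(558,498,85); d=e1-e0; print('edge yaw',np.arctan2(d[1],d[0]),e1,e0)
h0=A(503,250,115);h1=A(557,280,115);print('head',h0,h1,(h0+h1)/2,np.hypot(*(h1-h0)[:2]),np.arctan2(*(h0-h1)[[1,0]]))
for a,b in(((393.5,292.3),(401.2,275.5)),((458.4,264.4),(456,237.8))): print('f',onz(t,*a,60).round(1),onz(s,*b,60).round(1))
# slot & cover top edge
print('cover top', [A(*p,89+178).round(1) for p in((122,0),(40,462))], 'slot',A(112,180,89+156))
E
```

```text
o [508.  116.3  12. ] [570.7 106.9  12. ] [635.3  97.2  72. ]
yaw -0.14942376498050064 128.67418190874443
edge yaw -0.12898737661069312 [674.03287717 -19.23925772  85.        ] [455.38641917   9.12083267  85.        ]
head [566.20343153  35.00380666 115.        ] [553.14990299  10.36096775 115.        ] [559.67666726  22.6823872  115.        ] 27.88662971320504 1.0836651177889662
f [ 498.4 -203.7   60. ] [ 500.5 -204.1   60. ]
f [ 566.1 -356.    60. ] [ 568.4 -359.    60. ]
cover top [array([653.6, 182.7, 267. ]), array([465.7, 209. , 267. ])] slot [582.08228971 188.18873756 245.        ]
```

```bash
cat >> h.py <<'E'
def plan(x,y,z,yaw=None,n=None):
    """rows (dx,dy,dz,turn) from the present pose to a world pose; yaw = world angle of tool y"""
    o=ctrl.get_obs(); M=rot(o['ee_rot']); y0=np.arctan2(M[1,1],M[0,1]); D=np.array([x,y,z])-o['ee_pos']
    t=0 if yaw is None else -((yaw-y0+np.pi)%(2*np.pi)-np.pi)
    k=n or int(max(np.ceil(np.linalg.norm(D)/61),np.ceil(abs(t)/.18),1))
    print('at',o['ee_pos'].round(1),'yaw',round(y0,3),'t',round(o['time_s'],2),'F',np.round(o['force'],1),'grip',round(o['grip_width'],1),round(o['grasp_force'],1))
    for i in range(k):
        print((M.T@(D/k)).round(1).tolist(),round(t/k,3)); M=M@R.from_rotvec([0,0,t/k]).as_matrix()
E
python3 - <<'E'
from h import *
plan(400,60,235,2.655)
t=snap('top'); print('tin',onz(t,183,195,105),'tape',onz(t,313,170,24))
E
```

```text
at [199.1 539.2 230.9] yaw 1.217 t 0.3 F [-0.6  0.1  0.3] grip 85.5 0.0
[-39.4, -42.2, -0.4] -0.16
[-32.2, -47.9, -0.4] -0.16
[-24.1, -52.5, -0.4] -0.16
[-15.5, -55.6, -0.4] -0.16
[-6.4, -57.4, -0.4] -0.16
[2.8, -57.7, -0.4] -0.16
[11.9, -56.5, -0.4] -0.16
[20.8, -53.9, -0.4] -0.16
[29.1, -49.9, -0.4] -0.16
tin [712.07481129 288.93312088 105.        ] tape [793.20803381  -8.93140634  24.        ]
```

Emit:
step_arm --pt "85 -39 -42 0 -0.16" --pt "85 -32 -48 0 -0.16" --pt "85 -24 -52 0 -0.16" --pt "85 -15 -56 0 -0.16" --pt "85 -6 -57 0 -0.16"

```text
time_s: 0.98
ee_pos: [307.1, 279.1, 231.6]
ee_rot: [-0.67, 3.068, 0.0]
force: [1.1, 1.0, -0.3]
grip_width: 84.8
grasp_force: 0.0
```

Emit:
step_arm --pt "85 3 -58 0 -0.16" --pt "85 12 -56 0 -0.16" --pt "85 21 -54 0 -0.16" --pt "85 29 -50 0 -0.16" --pt "85 0 0 0 0"

```text
time_s: 1.6
ee_pos: [379.2, 85.5, 231.8]
ee_rot: [-1.489, 2.766, -0.002]
force: [0.3, 0.2, 0.7]
grip_width: 85.0
grasp_force: 0.0
```

```bash
python3 - <<'E'
from h import *
plan(559,22,150,2.655)
E
```

```text
at [379.2  85.5 231.8] yaw 2.558 t 1.6 F [0.3 0.2 0.7] grip 85.0 0.0
[-11.5, -46.2, 20.5] -0.024
[-10.4, -46.5, 20.5] -0.024
[-9.3, -46.7, 20.5] -0.024
[-8.1, -47.0, 20.5] -0.024
```

Emit:
step_arm --pt "85 -11 -46 20 -0.024" --pt "85 -10 -46 20 -0.024" --pt "85 -9 -47 20 -0.024" --pt "85 -8 -47 20 -0.025" --pt "85 0 0 0 0"

```text
time_s: 2.22
ee_pos: [557.5, 25.4, 148.0]
ee_rot: [1.623, -2.685, -0.006]
force: [0.3, 0.8, 0.1]
grip_width: 85.2
grasp_force: 0.0
```

```bash
python3 - <<'E'
from h import *
plan(559,22,91,2.655)
s=snap('side'); t=snap('top')
cv2.imwrite('pics/c.png',np.hstack([cv2.resize(s['color'][230:310,250:330],(400,400),interpolation=cv2.INTER_CUBIC),cv2.resize(t['color'][220:300,260:340],(400,400),interpolation=cv2.INTER_CUBIC)]))
E
```

```text
at [557.5  25.4 148. ] yaw 2.658 t 2.23 F [0.3 0.8 0.1] grip 85.2 0.0
[2.2, -3.3, 57.0] 0.003
```

View pics/c.png

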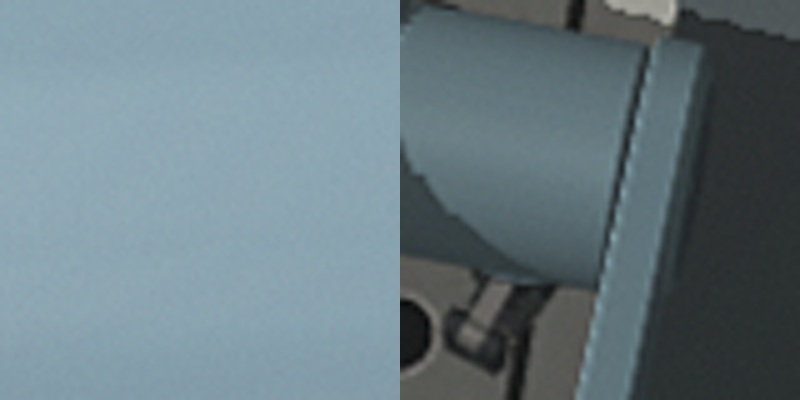

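The arm hides the stud in both views, with only one finger showing at about (355,285) of the first picture's frame. I go on with the measured position, and the grip width will show whether the head is held.

Emit:
step_arm --pt "85 2 -3 28 0" --pt "85 0 0 28 0" --pt "5 0 0 0 0" --pt "5 0 0 0 0" --pt "5 0 0 0 0" --newtons 30

```text
time_s: 2.95
ee_pos: [559.9, 22.0, 97.4]
ee_rot: [-1.627, 2.685, -0.003]
force: [0.3, -0.5, 0.1]
grip_width: 31.9
grasp_force: 0.0
```

Emit:
step_arm --pt "5 0 0 0 0" --pt "5 0 0 0 0" --pt "5 0 0 0 0"

```text
time_s: 3.32
ee_pos: [561.0, 21.2, 97.0]
ee_rot: [-1.625, 2.684, -0.005]
force: [5.9, -0.8, 2.2]
grip_width: 9.3
grasp_force: 36.8
```

Emit:
step_arm --pt "5 0 0 0 0.14" --pt "5 0 0 0 0.14" --pt "5 0 0 0 0.14" --pt "5 0 0 0 0.14" --pt "5 0 0 0 0.14"

```text
time_s: 3.95
ee_pos: [561.4, 21.0, 97.0]
ee_rot: [-0.599, 3.079, -0.004]
force: [6.0, -1.7, 1.2]
grip_width: 9.3
grasp_force: 36.6
```

Emit:
step_arm --pt "5 0 0 0 0.14" --pt "5 0 0 0 0.14" --pt "5 0 0 0 0.14" --pt "5 0 0 0 0.11" --pt "5 0 0 0 0"

```text
time_s: 4.58
ee_pos: [561.5, 20.7, 97.0]
ee_rot: [0.223, 3.128, -0.002]
force: [5.6, -2.7, 0.4]
grip_width: 9.6
grasp_force: 36.6
```

```bash
python3 - <<'E'
from h import *
plan(559,22,97,1.426)
E
```

```text
at [561.5  20.7  97. ] yaw 1.428 t 4.58 F [ 5.6 -2.7  0.4] grip 9.6 36.6
[2.7, 0.9, 0.0] 0.002
```

Emit:
step_arm --pt "40 0 0 0 0" --pt "40 0 0 0 0" --pt "60 0 0 -60 0" --pt "85 0 0 -60 0" --pt "85 0 0 0 0"

```text
time_s: 5.2
ee_pos: [562.0, 21.5, 221.3]
ee_rot: [0.219, 3.124, -0.001]
force: [0.4, -0.9, -1.1]
grip_width: 85.1
grasp_force: 0.0
```

```bash
python3 - <<'E'
from h import *
plan(500,-204,150,1.43)
E
```

```text
at [562.   21.5 221.3] yaw 1.431 t 5.2 F [ 0.4 -0.9 -1.1] grip 85.1 0.0
[6.1, -46.4, 14.2] 0.0
[6.1, -46.4, 14.2] 0.0
[6.1, -46.4, 14.2] 0.0
[6.1, -46.4, 14.2] 0.0
[6.1, -46.4, 14.2] 0.0
```

Emit:
step_arm --pt "85 6 -46 14 0" --pt "85 6 -46 14 0" --pt "85 6 -46 14 0" --pt "85 6 -46 14 0" --pt "85 6 -46 14 0"

```text
time_s: 5.82
ee_pos: [495.5, -202.3, 143.8]
ee_rot: [-0.22, -3.132, -0.002]
force: [1.3, -0.1, -0.3]
grip_width: 84.9
grasp_force: 0.0
```

Emit:
step_arm --pt "85 0 0 0 0" --pt "85 0 0 0 0"

```text
time_s: 6.08
ee_pos: [496.4, -201.0, 144.7]
ee_rot: [-0.222, -3.132, -0.002]
force: [0.1, -0.1, -0.0]
grip_width: 84.8
grasp_force: 0.0
```

```bash
python3 - <<'E'
from h import *
plan(500,-204,21,1.43)
t=snap('top');s=snap('side')
cv2.imwrite('pics/d.png',np.hstack([cv2.resize(t['color'][230:330,340:440],(400,400),interpolation=cv2.INTER_CUBIC),cv2.resize(t['color'][210:310,210:310],(400,400),interpolation=cv2.INTER_CUBIC)]))
E
```

```text
at [ 496.4 -201.   144.7] yaw 1.43 t 6.08 F [ 0.1 -0.1 -0. ] grip 84.8 0.0
[-1.4, -0.9, 41.2] -0.0
[-1.4, -0.9, 41.2] -0.0
[-1.4, -0.9, 41.2] -0.0
```

View pics/d.png

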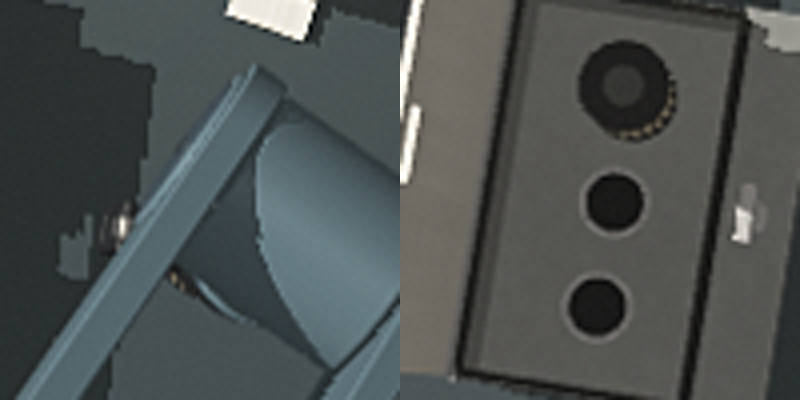

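The stud head, at about (745,215) in the right crop, now lies along the row of outlets. I descend onto the first element.

Emit:
step_arm --pt "85 -1 -1 41 0" --pt "85 -2 -1 41 0" --pt "85 -1 -1 41 0" --pt "85 0 0 0 0" --pt "45 0 0 0 0" --newtons 25

```text
time_s: 6.8
ee_pos: [501.6, -205.1, 23.9]
ee_rot: [0.219, 3.132, -0.001]
force: [-0.7, -0.1, 0.8]
grip_width: 69.2
grasp_force: 0.0
```

Emit:
step_arm --pt "45 0 0 0 0" --pt "45 0 0 0 0" --pt "45 0 0 0 0" --pt "45 0 0 0 0"

```text
time_s: 7.3
ee_pos: [502.2, -205.9, 24.9]
ee_rot: [0.22, 3.13, -0.002]
force: [0.7, 1.8, 7.6]
grip_width: 52.9
grasp_force: 27.0
```

Emit:
step_arm --pt "45 0 0 -40 0" --pt "45 0 0 -50 0" --pt "45 0 0 -50 0" --pt "45 0 0 0 0"

```text
time_s: 7.8
ee_pos: [503.4, -207.3, 168.4]
ee_rot: [0.22, 3.124, -0.009]
force: [0.2, 0.7, -2.2]
grip_width: 53.2
grasp_force: 27.3
```

```bash
python3 - <<'E'
from h import *
plan(572,106.5,165,1.43)
E
```

```text
at [ 503.4 -207.3  168.4] yaw 1.43 t 7.8 F [ 0.2  0.7 -2.2] grip 53.2 27.3
[-4.0, 53.4, 0.3] 0.0
[-4.0, 53.4, 0.3] 0.0
[-4.0, 53.4, 0.3] 0.0
[-4.0, 53.4, 0.3] 0.0
[-4.0, 53.4, 0.3] 0.0
[-4.0, 53.4, 0.3] 0.0
```

Emit:
step_arm --pt "45 -4 53 0 0" --pt "45 -4 53 0 0" --pt "45 -4 53 0 0" --pt "45 -4 53 0 0" --pt "45 -4 53 0 0"

```text
time_s: 8.43
ee_pos: [557.0, 56.0, 161.8]
ee_rot: [-0.221, -3.133, 0.0]
force: [0.4, -0.1, -1.1]
grip_width: 53.2
grasp_force: 27.3
```

Emit:
step_arm --pt "45 -4 53 0 0" --pt "45 0 0 0 0" --pt "45 0 0 0 0" --pt "45 0 0 0 0"

```text
time_s: 8.93
ee_pos: [568.5, 105.0, 162.1]
ee_rot: [-0.223, -3.133, 0.001]
force: [0.3, -0.2, -1.8]
grip_width: 53.2
grasp_force: 27.4
```

```bash
python3 - <<'E'
from h import *
plan(572,106.5,39,1.43)
E
```

```text
at [568.5 105.  162.1] yaw 1.429 t 8.93 F [ 0.3 -0.2 -1.8] grip 53.2 27.4
[-1.1, 0.7, 41.0] -0.0
[-1.1, 0.7, 41.0] -0.0
[-1.1, 0.7, 41.0] -0.0
```

Emit:
step_arm --pt "45 -1 1 40 0" --pt "45 -1 1 40 0" --pt "45 -1 0 36 0" --pt "45 0 0 0 0" --pt "45 0 0 0 0"

```text
time_s: 9.55
ee_pos: [573.1, 107.0, 47.8]
ee_rot: [0.223, 3.132, 0.0]
force: [0.2, -0.7, -1.1]
grip_width: 53.3
grasp_force: 27.4
```

```bash
python3 - <<'E'
from h import *
plan(572,106.5,38,1.43)
E
```

```text
at [573.1 107.   47.8] yaw 1.429 t 9.55 F [ 0.2 -0.7 -1.1] grip 53.3 27.4
[1.0, -0.6, 9.8] -0.001
```

Emit:
step_arm --pt "45 1 -1 7 0" --pt "45 0 0 2 0" --pt "45 0 0 0 0" --pt "45 0 0 0 0"

```text
time_s: 10.05
ee_pos: [571.1, 107.0, 37.7]
ee_rot: [0.22, 3.133, -0.0]
force: [0.1, 0.4, -2.0]
grip_width: 53.5
grasp_force: 27.4
```

Emit:
step_arm --pt "45 0 0 1 0" --pt "45 0 0 0 0" --pt "60 0 0 0 0" --pt "72 0 0 0 0" --pt "72 0 0 0 0"

```text
time_s: 10.68
ee_pos: [571.5, 109.2, 37.0]
ee_rot: [0.22, 3.133, 0.005]
force: [-0.4, 9.4, 4.2]
grip_width: 72.3
grasp_force: 3.1
```

Emit:
step_arm --pt "80 0 0 -20 0" --pt "80 0 0 -60 0" --pt "85 0 0 -60 0" --pt "85 0 0 0 0"

```text
time_s: 11.18
ee_pos: [575.2, 106.7, 183.9]
ee_rot: [0.22, 3.121, 0.001]
force: [0.5, 0.1, -0.2]
grip_width: 85.4
grasp_force: 0.0
```

```bash
python3 - <<'E'
from h import *
plan(567.5,-357.5,150,1.43)
E
```

```text
at [575.2 106.7 183.9] yaw 1.43 t 11.18 F [ 0.5  0.1 -0.2] grip 85.4 0.0
[-7.1, -57.6, 4.2] 0.0
[-7.1, -57.6, 4.2] 0.0
[-7.1, -57.6, 4.2] 0.0
[-7.1, -57.6, 4.2] 0.0
[-7.1, -57.6, 4.2] 0.0
[-7.1, -57.6, 4.2] 0.0
[-7.1, -57.6, 4.2] 0.0
[-7.1, -57.6, 4.2] 0.0
```

Emit:
step_arm --pt "85 -7 -57 4 0" --pt "85 -7 -57 4 0" --pt "85 -7 -57 4 0" --pt "85 -7 -57 4 0" --pt "85 -7 -57 4 0"

```text
time_s: 11.8
ee_pos: [565.0, -182.0, 156.1]
ee_rot: [-0.221, -3.134, -0.0]
force: [1.2, -0.1, 0.5]
grip_width: 84.8
grasp_force: 0.0
```

Emit:
step_arm --pt "85 -7 -57 4 0" --pt "85 -7 -57 4 0" --pt "85 -7 -57 4 0" --pt "85 0 0 0 0" --pt "85 0 0 0 0"

```text
time_s: 12.42
ee_pos: [561.8, -352.0, 143.7]
ee_rot: [-0.222, -3.133, -0.002]
force: [-0.2, 0.4, -0.1]
grip_width: 85.1
grasp_force: 0.0
```

```bash
python3 - <<'E'
from h import *
plan(567.5,-357.5,25,1.43)
t=snap('top');s=snap('side')
cv2.imwrite('pics/e.png',np.hstack([cv2.resize(t['color'][210:310,210:310],(400,400),interpolation=cv2.INTER_CUBIC),cv2.resize(s['color'][220:330,200:310],(400,400),interpolation=cv2.INTER_CUBIC)]))
E
```

```text
at [ 561.8 -352.   143.7] yaw 1.429 t 12.43 F [-0.2  0.4 -0.1] grip 85.1 0.0
[-3.3, -2.4, 59.3] -0.0
[-3.3, -2.4, 59.3] -0.0
```

View pics/e.png

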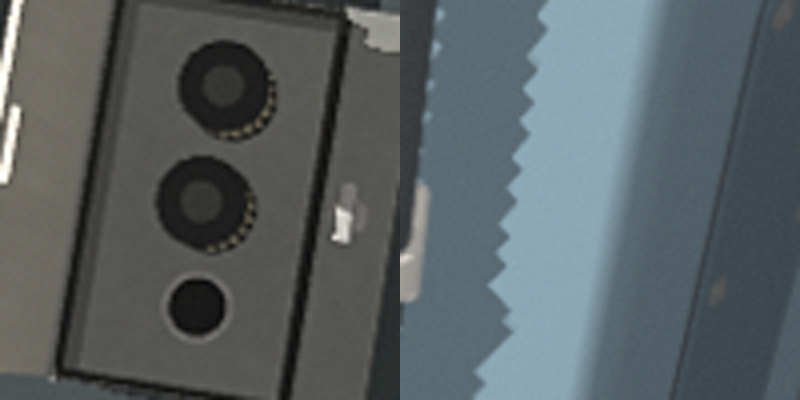

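```bash
python3 - <<'E'
from h import *
t=snap('top')
A=lambda x,y,z: onz(t,210+(x+.5)/4-.5,210+(y+.5)/4-.5,z)
print('c',A(223,86,72),'new',A(202,202,72),'o1',A(214,202,12),'o0',A(198,306,12))
g=cv2.cvtColor(t['color'],cv2.COLOR_BGR2GRAY)
# dark cap blobs
m=(g[210:310,225:285]<34).astype(np.uint8); n,l,st,ce=cv2.connectedComponentsWithStats(m)
for i in range(1,n):
    if st[i,4]>60:
        u,v=ce[i]+[225,210]; print(st[i],u.round(1),v.round(1),onz(t,u,v,72).round(1),onz(t,u,v,12).round(1))
E
```

```text
c [634.9849143   97.68617629  72.        ] new [566.8438721  107.94232799  72.        ] o1 [571.38600502 107.63835459  12.        ] o0 [508.24619066 115.53930331  12.        ]
[  0   0  44 100 173] 235.9 270.5 [541.5 164.   72. ] [544.9 173.4  12. ]
[ 30  11  22  22 276] 265.8 231.1 [635.1  96.8  72. ] [642.4 103.3  12. ]
[ 25  39  22  23 281] 260.3 259.9 [567.4 107.6  72. ] [571.8 114.6  12. ]
[ 28  70  13  13 146] 259.0 286.0 [506.6 108.9  72. ] [508.5 115.9  12. ]
```

Element one stands 4 mm off in box -x, inside the 9 mm limit. The top view agrees with where it was grasped, so I trust that camera for the second element.

Emit:
step_arm --pt "85 -2 -2 30 0" --pt "85 -1 -1 30 0" --pt "85 0 0 0 0" --pt "85 0 0 0 0"

```text
time_s: 13.08
ee_pos: [565.8, -355.5, 85.8]
ee_rot: [0.219, 3.133, -0.001]
force: [-0.2, -0.1, 0.8]
grip_width: 85.2
grasp_force: 0.0
```

```bash
python3 - <<'E'
from h import *
plan(566.1,-356.5,25,1.43)
E
```

```text
at [ 565.8 -355.5   85.8] yaw 1.431 t 13.07 F [-0.2 -0.1  0.8] grip 85.2 0.0
[-0.4, -0.9, 60.8] 0.001
```

Emit:
step_arm --pt "85 1 -1 30 0" --pt "85 1 0 30 0" --pt "85 0 0 0 0" --pt "45 0 0 0 0" --pt "45 0 0 0 0"

```text
time_s: 13.7
ee_pos: [564.3, -357.5, 27.1]
ee_rot: [0.22, 3.131, -0.004]
force: [-0.7, 1.7, 3.2]
grip_width: 53.4
grasp_force: 26.1
```

Emit:
step_arm --pt "45 0 0 0 0" --pt "45 0 0 0 0" --pt "45 0 0 0 0" --pt "45 0 0 0 0"

```text
time_s: 14.2
ee_pos: [564.3, -357.6, 27.1]
ee_rot: [0.22, 3.131, -0.004]
force: [0.3, 0.9, 6.4]
grip_width: 53.3
grasp_force: 26.9
```

Emit:
step_arm --pt "45 0 0 -40 0" --pt "45 0 0 -50 0" --pt "45 0 0 -50 0" --pt "45 0 0 0 0"

```text
time_s: 14.7
ee_pos: [565.6, -358.9, 171.4]
ee_rot: [0.22, 3.125, -0.011]
force: [0.3, -0.3, -1.4]
grip_width: 53.8
grasp_force: 26.9
```

```bash
python3 - <<'E'
from h import *
plan(506.5,115,168,1.43)
E
```

```text
at [ 565.6 -358.9  171.4] yaw 1.43 t 14.7 F [ 0.3 -0.3 -1.4] grip 53.8 26.9
[15.6, 57.6, -0.1] 0.0
[15.6, 57.6, -0.1] 0.0
[15.6, 57.6, -0.1] 0.0
[15.6, 57.6, -0.1] 0.0
[15.6, 57.6, -0.1] 0.0
[15.6, 57.6, -0.1] 0.0
[15.6, 57.6, -0.1] 0.0
[15.6, 57.6, -0.1] 0.0
```

Emit:
step_arm --pt "45 15 57 0 0" --pt "45 15 57 0 0" --pt "45 15 57 0 0" --pt "45 15 57 0 0" --pt "45 15 57 0 0"

```text
time_s: 15.32
ee_pos: [527.6, -61.9, 163.8]
ee_rot: [-0.221, -3.133, -0.0]
force: [0.3, 0.3, -1.5]
grip_width: 53.5
grasp_force: 27.1
```

Emit:
step_arm --pt "45 15 57 0 0" --pt "45 15 57 0 0" --pt "45 15 57 0 0" --pt "45 0 0 0 0" --pt "45 0 0 0 0"

```text
time_s: 15.95
ee_pos: [507.7, 111.6, 164.0]
ee_rot: [-0.219, -3.133, 0.001]
force: [0.2, 0.2, -1.5]
grip_width: 53.1
grasp_force: 27.2
```

```bash
python3 - <<'E'
from h import *
plan(506.5,115.5,60,1.43)
E
```

```text
at [507.7 111.6 164. ] yaw 1.431 t 15.95 F [ 0.2  0.2 -1.5] grip 53.1 27.2
[0.8, 1.9, 52.0] 0.001
[0.8, 1.9, 52.0] 0.001
```

Emit:
step_arm --pt "45 1 1 50 0" --pt "45 1 1 50 0" --pt "45 0 0 0 0" --pt "45 0 0 0 0"

```text
time_s: 16.45
ee_pos: [507.7, 113.0, 65.9]
ee_rot: [0.223, 3.132, -0.0]
force: [0.4, 1.2, -0.4]
grip_width: 53.2
grasp_force: 27.2
```

```bash
python3 - <<'E'
from h import *
plan(506.5,115.5,39,1.43)
E
```

```text
at [507.7 113.   65.9] yaw 1.429 t 16.45 F [ 0.4  1.2 -0.4] grip 53.2 27.2
[1.5, 2.3, 26.9] -0.001
```

Emit:
step_arm --pt "45 2 2 15 0" --pt "45 0 0 10 0" --pt "45 0 0 0 0" --pt "45 0 0 0 0"

```text
time_s: 16.95
ee_pos: [504.5, 116.4, 39.5]
ee_rot: [-0.22, -3.134, 0.0]
force: [-0.2, 0.4, -1.2]
grip_width: 53.6
grasp_force: 27.4
```

Emit:
step_arm --pt "45 0 0 1 0" --pt "45 0 0 0 0"

```text
time_s: 17.2
ee_pos: [504.7, 116.4, 39.0]
ee_rot: [0.22, 3.134, -0.0]
force: [-2.4, -0.6, 4.8]
grip_width: 53.2
grasp_force: 27.8
```

Emit:
step_arm --pt "60 0 0 0 0" --pt "66 0 0 0 0" --pt "66 0 0 0 0" --pt "66 0 0 -20 0" --pt "70 0 0 -60 0"

```text
time_s: 17.82
ee_pos: [501.6, 116.2, 116.1]
ee_rot: [-0.221, -3.126, 0.001]
force: [2.3, 0.4, 0.0]
grip_width: 70.1
grasp_force: 0.0
```

Emit:
step_arm --pt "10 0 -40 -60 0" --pt "0 0 -60 -60 0" --pt "0 0 -60 -20 0" --pt "0 0 -60 0 0"

```text
time_s: 18.32
ee_pos: [477.7, -81.8, 237.0]
ee_rot: [0.219, 3.129, -0.003]
force: [1.4, -0.4, -0.7]
grip_width: 0.2
grasp_force: 0.0
```

```bash
python3 - <<'E'
from h import *
plan(506.5,115.5,39,1.43,1)
t=snap('top')
cv2.imwrite('pics/f.png',cv2.resize(t['color'][190:310,190:350],(800,600),interpolation=cv2.INTER_CUBIC))
g=cv2.cvtColor(t['color'],cv2.COLOR_BGR2GRAY)
m=(g[210:310,225:285]<34).astype(np.uint8); n,l,st,ce=cv2.connectedComponentsWithStats(m)
for i in range(1,n):
    if st[i,4]>60:
        u,v=ce[i]+[225,210]; print(st[i],u.round(1),v.round(1),onz(t,u,v,72).round(1))
E
```

```text
at [477.7 -81.8 237. ] yaw 1.431 t 18.32 F [ 1.4 -0.4 -0.7] grip 0.2 0.0
[-0.1, 199.6, 197.7] 0.001
[  0   0  43 100 172] 235.5 270.0 [542.7 164.9  72. ]
[ 30  11  23  22 279] 265.7 231.1 [635.1  97.   72. ]
[ 25  39  22  23 287] 260.3 259.9 [567.3 107.5  72. ]
[ 20  65  23  23 284] 255.9 286.0 [506.5 116.   72. ]
```

View pics/f.png

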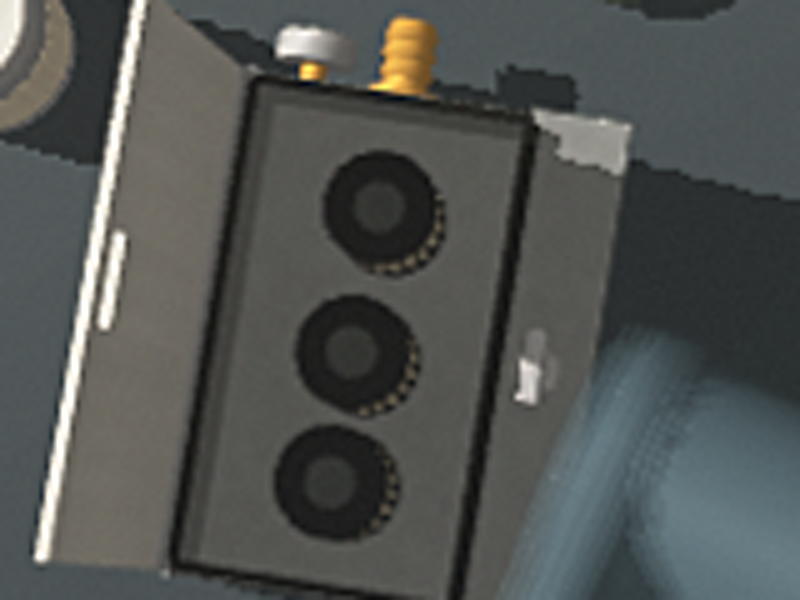

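All three elements stand in a row at (380,207), (351,352), (329,483) of the crop, which is within 2 to 4 mm of the outlets. The stud, at (530,370), is in line with the slot. Next I go over and behind the cover.

```bash
python3 - <<'E'
from h import *
plan(590,236,345,1.43)
E
```

```text
at [476.3 -88.4 235.8] yaw 1.426 t 18.38 F [ 0.7 -5.5 -0.3] grip -0.0 0.0
[-11.0, 56.1, -18.5] -0.001
[-11.1, 56.1, -18.5] -0.001
[-11.1, 56.1, -18.5] -0.001
[-11.1, 56.1, -18.5] -0.001
[-11.2, 56.1, -18.5] -0.001
[-11.2, 56.1, -18.5] -0.001
```

Emit:
step_arm --pt "0 -11 53 -27 0" --pt "0 -11 53 -27 0" --pt "0 -11 53 -27 0" --pt "0 -11 53 -25 0" --pt "0 -11 56 -5 0"

```text
time_s: 19.0
ee_pos: [570.0, 179.7, 347.7]
ee_rot: [0.221, 3.13, 0.001]
force: [0.7, -0.3, -0.3]
grip_width: -0.2
grasp_force: 0.0
```

Emit:
step_arm --pt "0 -11 57 0 0" --pt "0 0 0 0 0" --pt "0 0 0 0 0"

```text
time_s: 19.38
ee_pos: [587.3, 232.7, 344.6]
ee_rot: [-0.219, -3.133, 0.001]
force: [-0.2, -0.7, 0.2]
grip_width: -0.1
grasp_force: 0.0
```

```bash
python3 - <<'E'
from h import *
plan(590,236,230,1.43)
E
```

```text
at [587.3 232.7 344.6] yaw 1.431 t 19.38 F [-0.2 -0.7  0.2] grip -0.1 0.0
[-1.2, 1.9, 57.3] 0.0
[-1.2, 1.9, 57.3] 0.0
```

Emit:
step_arm --pt "0 0 3 57 0" --pt "0 0 2 57 0" --pt "0 0 0 0 0" --pt "0 0 -15 0 0" --pt "0 0 0 0 0"

```text
time_s: 20.0
ee_pos: [588.2, 221.3, 235.2]
ee_rot: [0.223, 3.128, 0.001]
force: [-0.8, 0.3, -0.6]
grip_width: 0.3
grasp_force: 0.0
```

Emit:
step_arm --pt "0 0 -12 0 0" --pt "0 0 -12 0 0" --pt "0 0 0 0 0"

```text
time_s: 20.38
ee_pos: [583.6, 197.8, 232.9]
ee_rot: [0.222, 3.131, -0.0]
force: [-0.4, -0.2, 3.6]
grip_width: -0.2
grasp_force: 1.6
```

```bash
cat >> h.py <<'E'
YB=1.43; YH=np.array([np.cos(YB),np.sin(YB)]); O=np.array([569,88.8])
def box():
    o=ctrl.get_obs(); d=o['ee_pos'][:2]-O; return np.array([d@[YH[1],-YH[0]],d@YH,o['ee_pos'][2]]).round(1),np.round(o['force'],1),round(o['time_s'],2)
E
python3 - <<'E'
from h import *
print(box())
for th in np.arange(1.5,-.01,-.15): print(round(th,2),round(104-144*np.cos(th)+5*np.sin(th),1),round(89+144*np.sin(th)+5*np.cos(th),1))
E
```

```text
(array([ -0.9, 110. , 232.9]), array([-0.4, -0.2,  3.6]), 20.38)
1.5 98.8 233.0
1.35 77.3 230.6
1.2 56.5 225.0
1.05 36.7 216.4
0.9 18.4 204.9
0.75 2.0 190.8
0.6 -12.0 174.4
0.45 -23.5 156.1
0.3 -32.1 136.3
0.15 -37.6 115.5
0.0 -40.0 94.0
```

Emit:
step_arm --pt "0 0 -11 0 0" --pt "0 0 -21 2 0" --pt "0 0 -21 6 0" --pt "0 0 -20 9 0" --pt "0 0 -18 11 0"

```text
time_s: 21.0
ee_pos: [571.0, 106.0, 205.6]
ee_rot: [0.221, 3.13, -0.005]
force: [-0.7, -3.5, 8.5]
grip_width: -0.1
grasp_force: 3.9
```

```bash
python3 - <<'E'
from h import *
print(box())
s=snap('side'); t=snap('top')
cv2.imwrite('pics/g.png',np.hstack([cv2.resize(s['color'][160:360,150:350],(400,400)),cv2.resize(t['color'][160:360,150:350],(400,400))]))
E
```

```text
(array([ -0.4,  17.3, 205.6]), array([-0.7, -3.5,  8.5]), 21.0)
```

View pics/g.png

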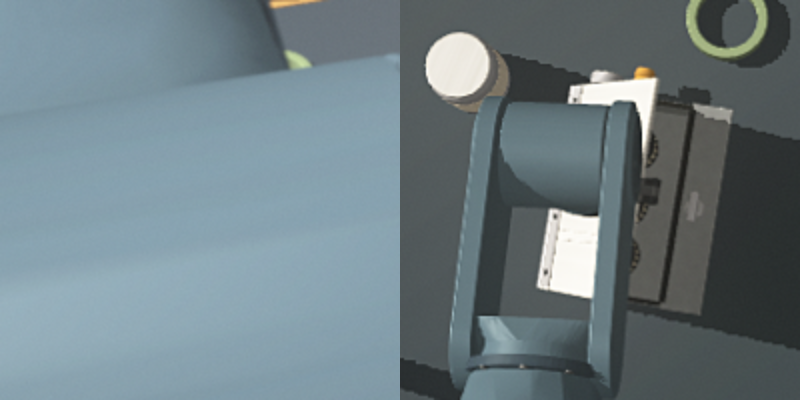

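The top view shows the cover swung over, with its free edge at about (655,80) of the crop, and the fingers behind it. I keep following the arc.

Emit:
step_arm --pt "0 0 -16 14 0" --pt "0 0 -14 16 0" --pt "0 0 -12 18 0" --pt "0 0 -9 20 0" --pt "0 0 0 0 0"

```text
time_s: 21.72
ee_pos: [560.8, 57.8, 132.3]
ee_rot: [-0.222, -3.128, -0.0]
force: [0.3, 1.0, 0.0]
grip_width: -0.0
grasp_force: 0.0
```

```bash
python3 - <<'E'
from h import *
print(box())
E
```

```text
(array([ -3.8, -31.9, 132.3]), array([0.3, 1. , 0. ]), 21.73)
```

Emit:
step_arm --pt "0 0 -5 15 0" --pt "0 0 -2 10 0" --pt "0 0 0 5 0" --pt "0 0 0 0 0"

```text
time_s: 22.22
ee_pos: [561.8, 51.7, 105.0]
ee_rot: [-0.22, -3.133, -0.0]
force: [0.1, -0.5, -0.7]
grip_width: 0.2
grasp_force: 0.0
```

```bash
python3 - <<'E'
from h import *
print(box())
E
```

```text
(array([ -2. , -37.8, 105. ]), array([ 0.1, -0.5, -0.7]), 22.23)
```

Emit:
step_arm --pt "0 0 0 4 0" --pt "0 0 0 0 0" --pt "0 0 0 3 0" --pt "0 0 0 0 0"

```text
time_s: 22.72
ee_pos: [562.0, 51.5, 98.2]
ee_rot: [-0.221, -3.134, -0.0]
force: [0.5, -0.2, -0.0]
grip_width: 0.1
grasp_force: 0.0
```

Emit:
step_arm --pt "0 0 0 2 0" --pt "0 0 0 0 0"

```text
time_s: 22.98
ee_pos: [562.1, 51.4, 96.7]
ee_rot: [0.221, 3.134, -0.0]
force: [-1.5, -1.0, 3.6]
grip_width: -0.1
grasp_force: 1.8
```

Emit:
step_arm --pt "0 0 0 2 0" --pt "0 0 0 1 0" --pt "0 0 0 0 0"

```text
time_s: 23.35
ee_pos: [562.1, 51.3, 94.4]
ee_rot: [0.22, 3.134, -0.001]
force: [-5.2, -0.7, 9.3]
grip_width: -0.1
grasp_force: 4.7
```

Emit:
step_arm --pt "0 0 0 1 0" --pt "0 0 0 0 0" --pt "0 0 0 0 0"

```text
time_s: 23.72
ee_pos: [562.2, 51.3, 94.0]
ee_rot: [0.22, 3.134, -0.001]
force: [-5.8, -0.6, 13.6]
grip_width: -0.0
grasp_force: 7.0
```

Emit:
step_arm --pt "0 0 0 1 0" --pt "0 0 0 0 0" --pt "0 0 0 0 0"

```text
time_s: 24.1
ee_pos: [562.2, 51.3, 93.9]
ee_rot: [0.22, 3.134, -0.001]
force: [-9.6, -0.5, 21.1]
grip_width: 0.1
grasp_force: 10.6
```

Emit:
step_arm --pt "0 0 0 1 0" --pt "0 0 0 0 0" --pt "0 0 0 0 0"

```text
time_s: 24.48
ee_pos: [562.2, 51.3, 93.9]
ee_rot: [0.22, 3.134, -0.001]
force: [-13.8, -0.7, 28.8]
grip_width: -0.1
grasp_force: 14.3
```

The TCP stopped at 93.9 mm, which is the closed cover's top face (94). The force rose from 14 to 29 N with no further travel, so the cover is hard home.

```bash
python3 -c "
from h import *
print(box()); print(ctrl.hand_in())"
```

```text
(array([ -1.5, -38.1,  93.9]), array([-13.8,  -0.7,  28.8]), 24.48)
the job is handed in; nothing more can be done
None
```

The job is handed in: all three elements stand within about 4 mm of their outlet centres, the stud is in line with the slot, and the cover reads hard home with the arm still pressing at about 29 N; the hand-in gave no verdict.

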